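# Push the crayon box through the gap to the packing mat

### The arm

A 7-joint arm with a two-finger parallel gripper is mounted at the origin on the work surface. World frame = base frame: x ahead of the robot, y to its left, z up, the work surface at z = 0. Lengths are in m, angles in rad, forces in N, time in s.
With the tool pointing down it reaches from about 0.425 to 0.975 m from the base axis. Payload 16.7 kg.
Tool frame: the origin (TCP) lies at the very end of the fingers, on their centre line; the grasp point (between the pads) lies 19 mm behind it; y points along the fingers, z is the direction in which the jaws open and shut, and the axes are right-handed (so a half turn about y gives the same grasp; the last joint's range is limited). The gripper opens to 85 mm and grips with 20 to 120 N. Pads are 22 mm wide; open, the fingers measure 114 mm over their backs; the gripper's body (76 mm by 85 mm) begins 54 mm behind the grasp point. The pads swing forward as they close: fully open they stand 13 mm farther back than shut.
Start: joints at [1.135, 0.426, 0.074, 1.606, -0.034, 1.111, -0.067], TCP at [0.19, -0.648, 0.231] pointing down, gripper open.
Joint ranges: [-2.85, 2.85], [-0.5, 2.14], [-1.23, 1.37], [0.21, 2.46], [-1.02, 4.16], [0.16, 2.05], [-2.73, 2.73]. Speed limits (rad/s): [1.89, 1.89, 2.39, 2.39, 3.01, 3.01, 3.01].

### API

Orientations are given as a unit quaternion [w, x, y, z].
In Python, from rig import * gives the robot as it stands. Calls block until the motion is done:
- movep(position, orientation): joint-space move of the TCP to a pose.
- move_linear(position, attitude=None, velocity=0.15, contact_N=None): straight line of the TCP; attitude=None keeps the orientation; velocity is the mean speed in m/s. With contact_N (N) it stops when the force on the tool has changed by that much, and returns True; else False.
- move_j(angles): joint-space move.
- gripper_to(opening): opening from 0.0 (shut) to 1.0 (fully open); the grip force is fixed at half the most; returns when the fingers have stopped.
- pause(seconds).
- inverse_kinematics(position, orientation): joint angles nearest the present ones, or None.
- read_camera(name): name is "scene" or "side" or "wrist"; returns a dict with "color" (384x512x3 uint8, red, green, blue), "mtx" (3x3 intrinsics, pixels), "D" ([k1, k2, p1, p2, k3] as OpenCV has them; the pictures are not rectified), "cam_to_world" (4x4, takes a point from camera to world coordinates); the wrist camera has in their place "hand_eye" (4x4, takes a point from camera to tool coordinates, whose origin is the TCP and whose axes are the tool frame's). Camera axes: x right, y up, looking along -z (the intrinsics and any distortion apply to the point x, -y, -z); pixel columns grow to the right and rows downward; lengths in m; the calibration is good to about 2 mm. A picture is of the moment at which its call begins: read the wrist's pose just before it. There is no depth.
A pose or a line that the arm cannot do raises PlanningError and nothing moves.
- job_done(): hands the job in, once; it reports no verdict.
Readings, each from a call of its own:
- current_t(): time.
- current_joints(): joint angles.
- current_joint_velocities(): joint speeds.
- current_effort(): joint torques, N m.
- current_eef_pos(): TCP position.
- current_tcp_rot(): TCP orientation.
- current_force(): force on the tool from outside, world axes, zero at the start.
- current_ft_torque(): the same for the moment, N m.
- current_grip_width(): opening from 0.0 (shut) to 1.0 (fully open).
Only numpy, scipy, OpenCV 4.12 (cv2) and the standard library are available. Lean on these libraries where they do the work, as an engineer would, in place of code of your own. Each camera call takes 0.05 s, during which the arm holds its last target.

### The job

Push the flat box of crayons along the table, through the narrow gap between the two small gift cartons, until the whole box lies roughly square on the dark packing mat beyond them. Only push it with the fingers: do not lift it off the table, tip it or take it around or over the cartons, and leave the bottle, jar, tape roll and glue stick where they stand.

Things in the scene. Friction and masses are not known exactly. Their poses are not given: they have to be found in the camera images.
- crayon_box: Loose flat box, white, six printed crayons on its lid, 120 mm (its x) by 98 mm (its y), 26 mm high, 0.2 to 0.45 kg. Origin: centre of its underside. Starts 160 to 190 mm before the gap's middle (on the cartons' -x side), up to 40 mm off the gap's centre line, its x axis within 0.35 rad of the cartons' x axis. A printed grey panel marks its -x end.
- cartons: Two small full gift cartons, brown with red ribbons, 40 mm high, fixed. Origin: on the table at the middle of the gap between them. x runs along the gap towards the mat (world +y within 0.2 rad), y across the gap, z up. The straight gap is 105 mm wide (y -52.5 to +52.5 mm) and 80 mm long (x -40 to +40 mm). Each carton is 80 mm wide, so they end at y = +132.5 and -132.5 mm.
- mat (a point): Centre of the dark grey packing mat, at the table's height, 165 mm along +x from the cartons' origin; same axes as the cartons. The mat is 210 mm (x) by 180 mm (y), fixed and level with the table: there is no step at its edge.
- oil_bottle: Bystander: yellow oil bottle with a green cap, 60 mm in diameter, 150 mm high, standing loose on the table to the left, beyond the mat. Origin: centre of its underside.
- jar: Bystander: glass jar with a white lid, 64 mm in diameter, 75 mm high, standing loose on the table, on the far left. Origin: centre of its underside.
- tape_roll: Bystander: roll of white tape lying flat, 100 mm in diameter, 45 mm high, loose on the far side of the table, behind the cartons. Origin: centre of its underside.
- glue_stick: Bystander: white glue stick, 30 mm in diameter, 70 mm high, standing loose on the table, on the near left. Origin: centre of its underside.
Not all that is in view belongs to the job. Several things have the shape of the crayon_box; the one meant has the colours described above.

How it is judged:
By the outcome, as a careful person would: the job done as asked, in the order asked, and still so for the second after the job is handed in, with the robot touching nothing.
It also fails if it takes over 67 s, if anything falls off the work surface, if the arm or the gripper's body presses on something with over 40 N, if the wrist force passes 120 N, or if a joint passes its speed limit or range.

## Working session

There is one attempt and no reset: what is moved stays moved. The work goes in short steps, each a Python script; the robot and the scene stay as the last script left them, time stands still between calls to the robot, and variables do not carry over. Pictures are saved under pics/ and viewed, and the job is handed in when it is done.

```bash
mkdir -p pics; ls; python3 - <<'E'
from rig import *
import cv2
for n in ["scene","side","wrist"]:
    c=read_camera(n); cv2.imwrite(f"pics/{n}0.png",c["color"][:,:,::-1])
    print(n,c["mtx"].round(1).tolist(),c["D"], c.get("cam_to_world",c.get("hand_eye")).round(3).tolist() if hasattr(c.get("cam_to_world",c.get("hand_eye")),'round') else c.get("cam_to_world"))
print(current_t(),current_eef_pos(),current_tcp_rot())
E
```

```text
pics
scene [[470.3, 0.0, 250.7], [0.0, 470.3, 190.1], [0.0, 0.0, 1.0]] [-0.17155995  0.          0.          0.          0.        ] [[-0.468, -0.71, 0.526, 1.238], [0.883, -0.365, 0.294, 0.38], [-0.017, 0.603, 0.798, 1.087], [0.0, 0.0, 0.0, 1.0]]
side [[392.2, 0.0, 257.9], [0.0, 392.2, 192.2], [0.0, 0.0, 1.0]] [0.00333999 0.         0.         0.         0.        ] [[0.996, 0.064, -0.065, 0.513], [-0.088, 0.526, -0.846, -0.865], [-0.02, 0.848, 0.529, 0.596], [0.0, 0.0, 0.0, 1.0]]
wrist [[340.9, 0.0, 254.6], [0.0, 340.9, 191.5], [0.0, 0.0, 1.0]] [-0.07558177  0.          0.          0.          0.        ] [[-0.002, -0.966, -0.258, -0.065], [-0.0, 0.258, -0.966, -0.143], [1.0, -0.002, -0.001, -0.0], [0.0, 0.0, 0.0, 1.0]]
0.15 [ 0.19015814 -0.64734333  0.23075643] [ 0.10059915 -0.10075585  0.70024947 -0.6995561 ]
```

View pics/scene0.png

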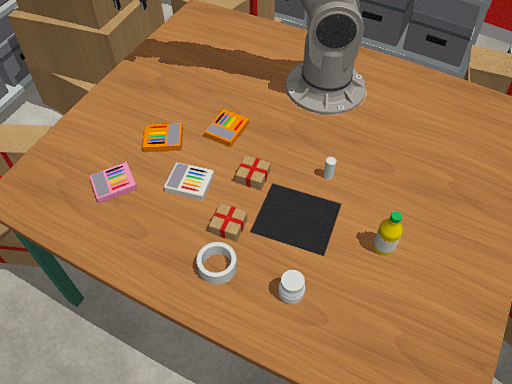

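View pics/side0.png

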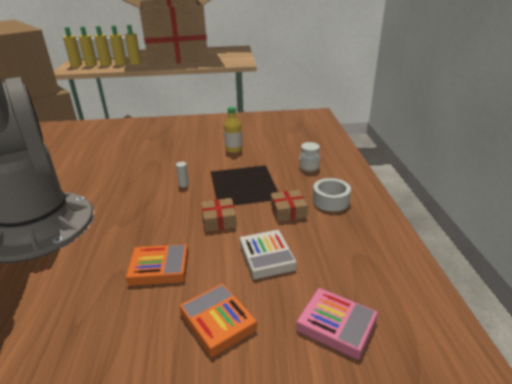

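View pics/wrist0.png

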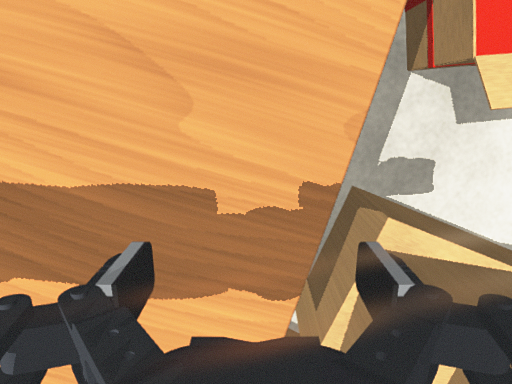

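Four candidates have the crayon-box shape. In the scene view they are: white (189,181), orange (162,137), orange (227,127) and pink (113,182). Only the white one fits the description. The cartons are at (253,172) and (228,221), the mat at (297,218). I'll enlarge to confirm and measure.

```bash
python3 - <<'E'
import cv2
a=cv2.imread("pics/scene0.png"); b=cv2.imread("pics/side0.png")
cv2.imwrite("pics/sc_crop.png",cv2.resize(a[145:265,155:350],None,fx=4,fy=4,interpolation=cv2.INTER_CUBIC))
cv2.imwrite("pics/sd_crop.png",cv2.resize(b[155:285,190:350],None,fx=4.5,fy=4.5,interpolation=cv2.INTER_CUBIC))
E
```

```text
(no output)
```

View pics/sc_crop.png

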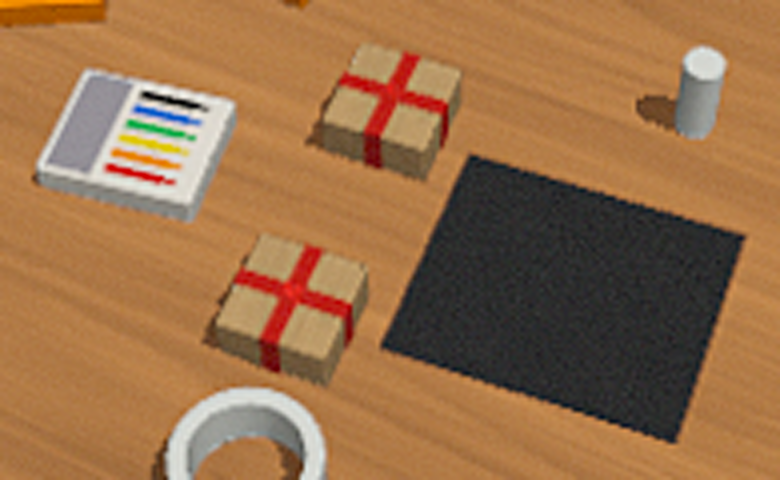

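View pics/sd_crop.png

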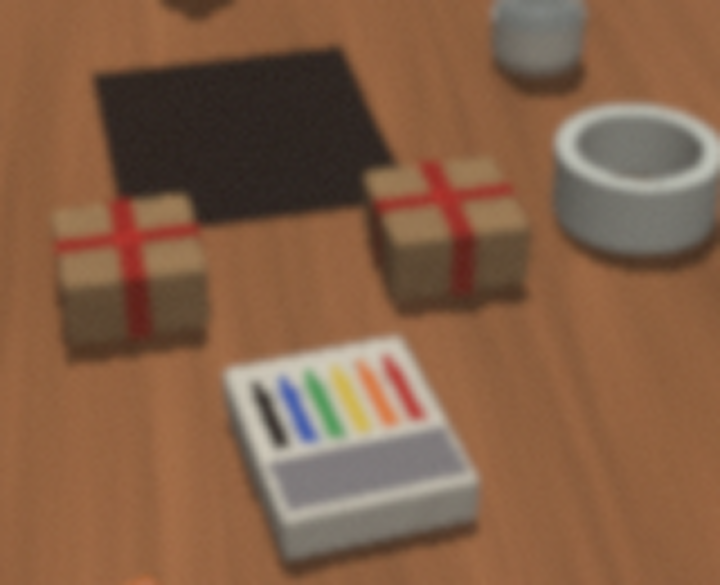

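```bash
cat > util.py <<'E'
import numpy as np, cv2
from scipy.optimize import least_squares
def proj(P,c):
    T=np.linalg.inv(c["cam_to_world"]); p=(T[:3,:3]@np.asarray(P,float).T).T+T[:3,3]
    p=p*[1,-1,-1]
    return cv2.projectPoints(p,np.zeros(3),np.zeros(3),np.asarray(c["mtx"],float),np.asarray(c["D"],float))[0][:,0]
def place(L,x,y,t):
    L=np.asarray(L,float);c,s=np.cos(t),np.sin(t)
    return np.c_[x+c*L[:,0]-s*L[:,1],y+s*L[:,0]+c*L[:,1],L[:,2]]
def fit(obs,x0):
    # obs: list of (cam, local pts, pixels)
    f=lambda q:np.concatenate([(proj(place(L,*q),c)-px).ravel() for c,L,px in obs])
    r=least_squares(f,x0,loss='soft_l1'); return r.x,r.fun.reshape(-1,2)
def unproj(c,uv,z):
    uv=np.asarray(uv,float).reshape(-1,1,2)
    n=cv2.undistortPoints(uv,np.asarray(c["mtx"],float),np.asarray(c["D"],float))[:,0]
    d=np.c_[n[:,0],-n[:,1],-np.ones(len(n))]; M=np.asarray(c["cam_to_world"]); w=d@M[:3,:3].T; o=M[:3,3]
    return o+w*((z-o[2])/w[:,2])[:,None]
BOX=[[-.06,.049,.026],[-.06,-.049,.026],[.06,-.049,.026],[.06,.049,.026]]
E
python3 - <<'E'
from rig import *
from util import *
sc=read_camera("scene");sd=read_camera("side")
S=lambda l:(np.array(l,float)+.5)/4-.5+[155,145]
D=lambda l:(np.array(l,float)+.5)/4.5-.5+[190,155]
# local order for carton frame: mat & cartons. +x toward mat, +y = left looking along +x (world -x side)
mat=[[.06,.09,0],[.27,.09,0],[.27,-.09,0],[.06,-.09,0]]
cl=[[-.04,.1325,.04],[.04,.1325,.04],[.04,.0525,.04],[-.04,.0525,.04]]
cr=[[-.04,-.0525,.04],[.04,-.0525,.04],[.04,-.1325,.04],[-.04,-.1325,.04]]
obs=[(sc,mat,S([(472,155),(745,236),(676,442),(382,347)])),
(sc,cl,S([(362,43),(462,70),(430,152),(323,122)])),
(sc,cr,S([(262,233),(369,266),(332,356),(217,318)])),
(sd,[mat[1],mat[2]],D([(95,75),(340,47)])),
(sd,[cl[0],cl[1],cl[2],cl[3]],D([(62,290),(52,210),(190,193),(207,267)])),
(sd,[cr[0],cr[1],cr[2],cr[3]],D([(398,248),(365,170),(487,157),(527,232)]))]
q,r=fit(obs,[.6,0,1.57]);print("cartons",q.round(4),r.round(1).tolist())
ob=[(sc,BOX,S([(88,69),(40,166),(190,207),(236,100)])),(sd,BOX,D([(285,522),(478,478),(402,337),(225,370)]))]
b,rb=fit(ob,[.6,-.2,1.57]);print("box",b.round(4),rb.round(1).tolist())
for o in ob: print(fit([o],b)[0].round(4))
for o in (obs[:3],obs[3:]): print(fit(o,q)[0].round(4))
c,s=np.cos(q[2]),np.sin(q[2]);d=b[:2]-q[:2];print("box in carton",c*d[0]+s*d[1],-s*d[0]+c*d[1],b[2]-q[2])
for n,p in [("orange",(162,137)),("orange",(227,127)),("pink",(113,182))]:print(n,unproj(sc,p,.026).round(3))
for n,p in [("tape",(217,278)),("glue",(330,178)),("jar",(291,300)),("bottle",(386,252))]:print(n,unproj(sc,p,0).round(3))
E
```

```text
cartons [ 0.5656 -0.027   1.6845] [[-0.6, -0.4], [0.6, -0.0], [0.1, 0.6], [-0.6, 0.5], [0.2, -0.7], [0.6, -0.2], [-1.0, -0.5], [-0.4, -0.8], [0.2, -0.6], [0.5, -0.4], [-1.5, 0.7], [-0.6, 1.1], [-1.0, -0.2], [0.2, -0.3], [-0.0, -0.3], [-0.4, -0.1], [-0.6, -0.2], [0.3, 0.4], [-0.7, -0.9], [-0.6, -0.0], [1.1, -0.8], [1.3, -1.4]]
box [ 0.5812 -0.1914  1.7605] [[-0.3, -0.6], [-1.3, 0.1], [0.1, -0.6], [0.4, 0.3], [-0.3, -0.1], [1.0, 0.3], [0.0, -1.0], [-0.5, -0.7]]
[ 0.5814 -0.1906  1.7615]
[ 0.5811 -0.1923  1.7599]
[ 0.5657 -0.0264  1.6886]
[ 0.5655 -0.0287  1.6778]
box in carton -0.16514736405987251 0.003132603524113115 0.07597343203245344
orange [[ 0.481 -0.356  0.026]]
orange [[ 0.351 -0.195  0.026]]
pink [[ 0.696 -0.384  0.026]]
tape [[0.809 0.034 0.   ]]
glue [[0.374 0.167 0.   ]]
jar [[0.777 0.228 0.   ]]
bottle [[0.539 0.396 0.   ]]
```

```bash
cat >> util.py <<'E'
from scipy.spatial.transform import Rotation as R
CAR=np.array([0.5656,-0.027,1.6845])
def c2w(p):
    x,y,t=p;c,s=np.cos(CAR[2]),np.sin(CAR[2]);return np.array([CAR[0]+c*x-s*y,CAR[1]+s*x+c*y,CAR[2]+t])
def w2c(p):
    d=np.array(p[:2])-CAR[:2];c,s=np.cos(CAR[2]),np.sin(CAR[2]);return np.array([c*d[0]+s*d[1],-s*d[0]+c*d[1],p[2]-CAR[2]])
def quat(th,sgn):
    # tool y down, tool z across the push direction th (sgn +-1)
    z=sgn*np.array([-np.sin(th),np.cos(th),0]); y=np.array([0,0,-1.]); x=np.cross(y,z)
    q=R.from_matrix(np.c_[x,y,z]).as_quat(); return np.array([q[3],q[0],q[1],q[2]])
def tool(box_c,back,z,sgn,lat=0):
    # tool pose for a box pose in carton frame, tool 'back' behind box centre along box x
    x,y,t=box_c; w=c2w((x-back*np.cos(t)-lat*np.sin(t),y-back*np.sin(t)+lat*np.cos(t),t))
    return [w[0],w[1],z],quat(w[2],sgn)
E
python3 - <<'E'
from rig import *
from util import *
b=w2c([0.5812,-0.1914,1.7605]);print(b)
for s in (1,-1):
    for bp,z in ((b,.12),(b,.008),((.165,0,0),.008)):
        p,q=tool(bp,.085,z,s); j=inverse_kinematics(p,q); print(s,np.round(p,3),None if j is None else np.round(j,2))
E
```

```text
[-0.16510838  0.00315337  0.076     ]
1 [ 0.597 -0.275  0.12 ] [ 0.19  0.51  0.2   1.75 -0.12  0.89 -2.51]
1 [ 0.597 -0.275  0.008] [ 0.17  0.66  0.22  1.8  -0.21  0.7  -2.44]
1 [0.557 0.052 0.008] [-0.93  0.84  1.01  2.06 -1.01  0.84 -2.34]
-1 [ 0.597 -0.275  0.12 ] [ 0.63  0.54 -0.4   1.72  0.25  0.93  0.32]
-1 [ 0.597 -0.275  0.008] [ 0.62  0.68 -0.39  1.77  0.35  0.76  0.24]
-1 [0.557 0.052 0.008] [ 0.21  0.59 -0.53  2.    0.47  0.67 -0.5 ]
```

```bash
python3 - <<'E'
from rig import *
from util import *
b=w2c([0.5812,-0.1914,1.7605])
p,q=tool(b,.090,.12,-1); movep(p,q)
gripper_to(.6); print(current_t(),current_grip_width())
f0=current_force()
p,q=tool(b,.090,.009,-1); print(move_linear(p,q,velocity=.08,contact_N=8))
print(current_t(),current_eef_pos(),current_force()-f0)
for n in ["scene","side"]:
    cv2.imwrite(f"pics/{n}1.png",read_camera(n)["color"][:,:,::-1])
a=cv2.imread("pics/scene1.png"); b=cv2.imread("pics/side1.png")
A=cv2.resize(a[140:240,140:280],None,fx=4,fy=4,interpolation=cv2.INTER_CUBIC)
B=cv2.resize(b[185:300,190:350],None,fx=4.5,fy=4.5,interpolation=cv2.INTER_CUBIC)
cv2.imwrite("pics/sc1c.png",A);cv2.imwrite("pics/sd1c.png",B)
E
```

```text
2.7 0.598935303485557
False
4.2333 [ 0.59845491 -0.27990696  0.00951038] [ 0.05611522 -1.06838543  1.0434576 ]
```

View pics/sc1c.png

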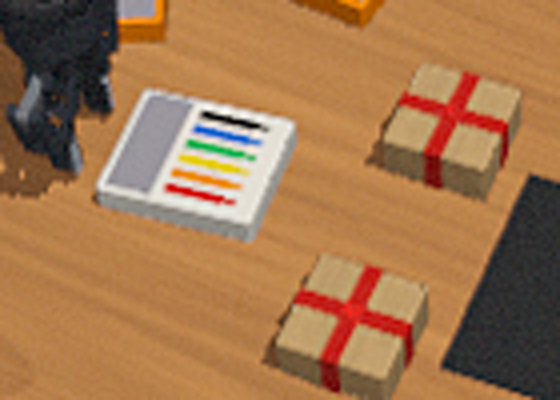

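View pics/sd1c.png

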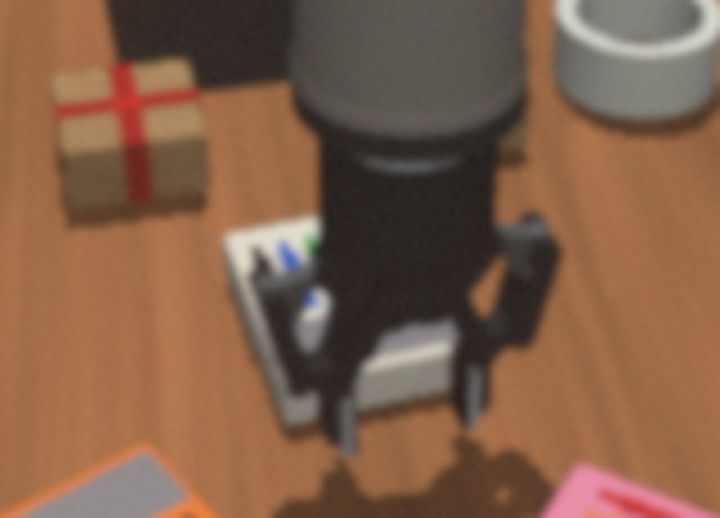

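```bash
python3 - <<'E'
from rig import *
from util import *
sc=read_camera("scene");sd=read_camera("side")
p=current_eef_pos(); print(p)
for z in (.01,.02): print(z,proj([[p[0],p[1],z]],sd),proj([[p[0],p[1],z]],sc),unproj(sd,[[266.3,285],[295.1,279]],z).round(4).tolist())
S=lambda l:(np.array(l,float)+.5)/4-.5+[140,140]
b,r=fit([(sc,BOX,S([(147,90),(99,187),(250,228),(297,120)]))],[.58,-.19,1.76]);print(b,w2c(b),r.round(1).tolist())
E
```

```text
[ 0.59833649 -0.27990073  0.00933889]
0.01 [[279.60940351 281.13071786]] [[161.52766645 174.79556742]] [[0.5698, -0.2878, 0.01], [0.6311, -0.2773, 0.01]]
0.02 [[279.65523451 277.5862078 ]] [[160.96708717 172.67199869]] [[0.5688, -0.2977, 0.02], [0.6291, -0.2873, 0.02]]
[ 0.58210531 -0.19030738  1.76505367] [-0.16412553  0.00212993  0.08055367] [[0.0, -0.4], [-0.9, 0.4], [0.4, -0.5], [0.3, 0.6]]
```

```bash
cat > look.py <<'E'
from rig import *
from util import *
import sys
def look(tag,x0=140,y0=140,w=180,h=110):
    for n in ["scene"]:
        a=read_camera(n)["color"][:,:,::-1]
        cv2.imwrite(f"pics/{tag}.png",cv2.resize(a[y0:y0+h,x0:x0+w],None,fx=4,fy=4,interpolation=cv2.INTER_CUBIC))
E
python3 - <<'E'
from rig import *
from util import *
from look import look
b=np.array([-.1648,.0028,.077])
f0=current_force()
p,q=tool(b,.071,.009,-1); print(move_linear(p,q,velocity=.04,contact_N=15), current_force()-f0)
p,q=tool((-.118,0,0),.071,.009,-1); print(move_linear(p,q,velocity=.03,contact_N=15), current_force()-f0)
print(current_t(),w2c([*current_eef_pos()[:2],CAR[2]]))
look("p2")
E
```

```text
False [-0.10360611 -1.10228082  0.39221173]
False [-0.19637468 -0.0500213   0.10363069]
6.775 [-1.89016248e-01 -4.45971753e-05  0.00000000e+00]
```

View pics/p2.png

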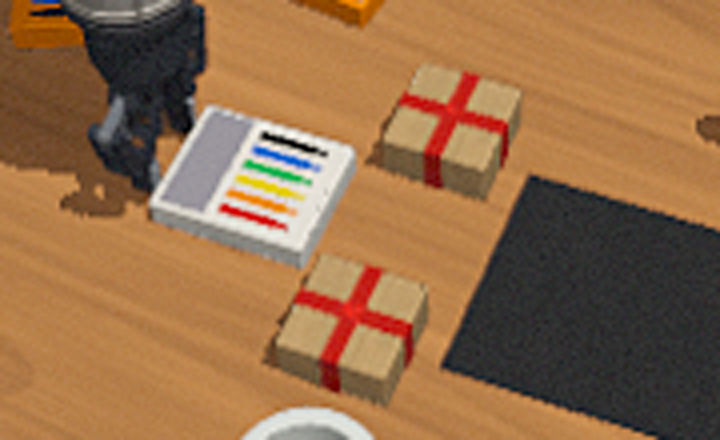

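The box is now just before the gap, with lid corners at about (209,104), (152,205), (302,252) and (357,148) in the crop. I'll fit its pose and overlay the models.

```bash
cat >> look.py <<'E'
CL=[[-.04,.1325,.04],[.04,.1325,.04],[.04,.0525,.04],[-.04,.0525,.04]]
CR=[[-.04,-.0525,.04],[.04,-.0525,.04],[.04,-.1325,.04],[-.04,-.1325,.04]]
MAT=[[.06,.09,0],[.27,.09,0],[.27,-.09,0],[.06,-.09,0]]
def overlay(tag,out,boxw,cam="scene",x0=140,y0=140,f=4):
    im=cv2.imread(f"pics/{tag}.png");c=read_camera(cam)
    base=np.array(BOX)*[1,1,0]
    for L,pose,col in ((BOX,boxw,(255,0,255)),(base,boxw,(255,0,255)),(CL,CAR,(0,255,0)),(CR,CAR,(0,255,0)),(MAT,CAR,(0,255,255))):
        p=(proj(place(L,*pose),c)+.5-[x0,y0])*f-.5
        cv2.polylines(im,[np.round(p*16).astype(np.int32)],True,col,1,cv2.LINE_AA,4)
    cv2.imwrite(f"pics/{out}.png",im)
E
python3 - <<'E'
from look import *
sc=read_camera("scene")
S=lambda l:(np.array(l,float)+.5)/4-.5+[140,140]
b,r=fit([(sc,BOX,S([(209,104),(152,205),(302,252),(357,148)]))],c2w([-.118,0,0]));print(b,w2c(b),r.round(1).tolist())
overlay("p2","p2o",b)
E
```

```text
[ 0.57964834 -0.14333165  1.6896783 ] [-0.11717436 -0.00075877  0.0051783 ] [[-0.1, 0.2], [-0.6, -0.3], [0.4, -0.0], [0.2, 0.1]]
```

View pics/p2o.png

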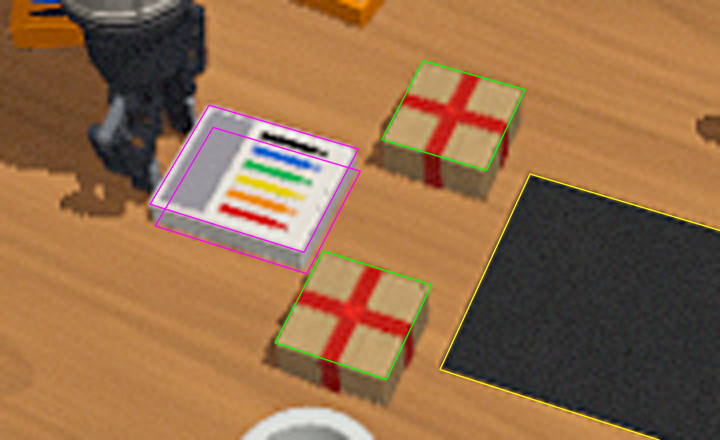

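```bash
python3 - <<'E'
from look import *
f0=current_force()
for x in (-.09,-.06):
    p,q=tool((x,0.0005,0),.071,.009,-1); print(move_linear(p,q,velocity=.03,contact_N=8), current_force()-f0)
print(current_t())
look("p3")
overlay("p3","p3o",c2w([-.06,0,0.002]))
E
```

```text
False [ 0.13879848 -1.13833788  1.27992972]
False [ 0.06410815 -0.92558486  0.14439862]
9.1583
```

View pics/p3o.png

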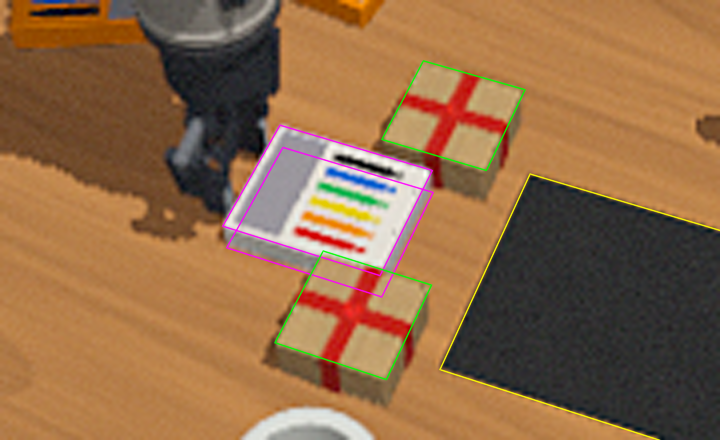

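The box is in the gap (lid about (223,227) to (432,170) in the crop), it matches the prediction, and there is no jamming force. I'll continue.

```bash
python3 - <<'E'
from look import *
f0=current_force()
for x in (-.02,.04,.10,.167):
    p,q=tool((x,0,0),.071,.009,-1); h=move_linear(p,q,velocity=.04,contact_N=8); print(x,h, current_force()-f0)
    if h: break
print(current_t())
look("p4")
overlay("p4","p4o",c2w([x,0,0]))
E
```

```text
-0.02 False [-0.06033105  1.57462597 -1.10978829]
0.04 False [-0.27649904  1.60230259 -0.43095345]
0.1 False [-0.29822817  0.49167293 -1.61558343]
0.167 False [-0.48477873  1.15115056 -0.87044276]
15.5333
```

View pics/p4o.png

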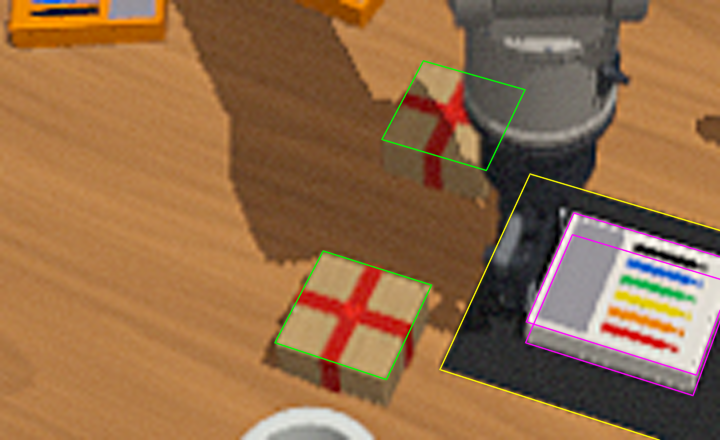

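```bash
python3 - <<'E'
from look import *
p,q=tool((.145,0,0),.071,.009,-1); move_linear(p,q,velocity=.05)
p,q=tool((.145,0,0),.071,.20,-1); move_linear(p,q,velocity=.12)
p,q=tool((-.06,0,0),.071,.20,-1); move_linear(p,q,velocity=.15)
print(current_t())
look("p5",190,140); overlay("p5","p5o",c2w([.167,0,0]),x0=190)
cv2.imwrite("pics/s5.png",read_camera("scene")["color"][:,:,::-1])
E
```

```text
19.4833
```

View pics/p5o.png

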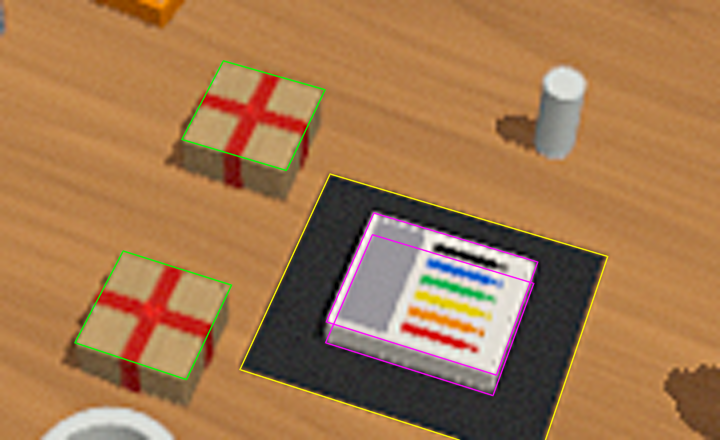

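View pics/s5.png

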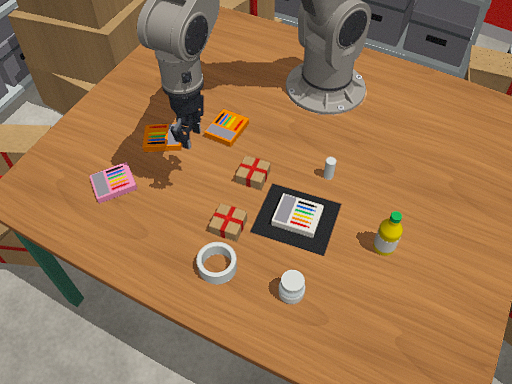

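The white box lies square in the middle of the mat, about (298,214) in the scene view. All bystanders are at their original pixels and the gripper is clear, so I'll hand the job in.

```bash
python3 -c "
from rig import *
job_done(); print(current_t())"
```

```text
the job is handed in; nothing more can be done
the job is handed in; nothing more can be done
```

The white crayon box now lies whole and square on the dark mat. I pushed it from behind with both fingertips, straightened it, then took it straight through the gap between the cartons. I handed the job in at about 19.5 s of the 67 s allowed.

- **Box position:** in the last picture the box outline matches the mat centre to within about 2–3 mm and about 0.03 rad, by eye against the overlay. No fresh position fit was made after the last push.
- **Forces:** the tool force readings changed by about 2 N at most where I checked, and the 8 N contact stop never triggered in the gap, so nothing jammed.
- **Other items:** the bottle, jar, tape roll and glue stick are at the same places in the scene picture as at the start, and the cartons are too. The gripper is raised and clear.
- **Disagreement:** the drawn carton outlines sat about half a pixel (roughly 1 mm) off the picture, which is within the calibration error. No check failed.

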